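Take a tape reel down from its bracket

ROBOT

A 6-joint arm with a two-finger parallel gripper is mounted at the origin on the work surface. World frame = base frame: x ahead of the robot, y to its left, z up, the work surface at z = 0. Lengths are in mm, angles in rad, forces in N, time in s.
With the tool pointing down it reaches from about 400 to 925 mm from the base axis. Payload 12.5 kg.
Tool frame: the origin (TCP) lies midway between the tips of the shut fingers; the grasp point (between the pads) lies 19 mm behind it (env.tcp_to_grasp is the distance from the TCP to the grasp point, in mm); z points along the fingers, y is the line along which they close (so a half turn about z gives the same grasp; the last joint's range is limited). The gripper opens to 95 mm and grips with 3 to 60 N. Pads are 20 mm wide; open, the fingers measure 119 mm over their backs; the gripper's body (75 mm by 180 mm) begins 59 mm behind the grasp point.
Start: joints at [1.045, 0.491, 1.559, -0, 1.092, -0.106], TCP at [254.722, 570.757, 214.661] pointing down, gripper open.
Joint ranges: [-3.1, 3.1], [-0.84, 2.19], [0.05, 2.79], [-1.13, 4.28], [0.06, 2.93], [-2.69, 2.69]. Speed limits (rad/s): [2.22, 2.22, 2.79, 3.14, 3.14, 3.14].

INTERFACE

Orientations are given as [roll, pitch, yaw] about the fixed x, y, z axes, in that order (R = Rz(yaw) Ry(pitch) Rx(roll)).
In Python, from cell import env gives the robot as it stands. The module is installed in compiled form; this text tells all that it offers.
- The arm moves only by the tool step_arm, never from a script. Its argument "plan" is a list that holds one entry, the list of rows, each a list of 5 numbers: the shift along the tool's x, y, z in mm, then the turn about the tool's z in degrees, then the opening, from -1 (shut) to 1 (fully open). A call has 1 to 8 rows; each row is the pose to reach, as a shift and turn from the pose commanded when the call began, along the tool's axes at that moment; what a row does not reach only later rows make up. A row lasts 1/12 s, in which the tool goes at most 41.7 mm and 7.16 degrees, less where a joint would pass 70% of its speed; a pose out of reach is approached as far as the arm can. A call with a gripper value outside its range is refused whole. The fingers move at their own pace and stop on an object; the grip force is fixed at half the most. Time passes only in rows, so rows that repeat a pose let the fingers close. It gives the time, the measured TCP pose, the force, the opening and the grip force at its end, in the units of the state.
- env.state(): the state, without advancing time (a new reading comes with each control period).
- env.read_camera(name): name is "side" or "top" or "wrist"; returns the picture (400x640x3 uint8, blue, green, red); there is no depth.
- env.get_calibration(name): a dict with "K" (3x3 intrinsics, pixels), "extrinsics" (4x4, takes a point from world to camera coordinates). Camera axes: x right, y up, looking along -z (the intrinsics and any distortion apply to the point x, -y, -z); pixel columns grow to the right and rows downward; lengths in mm; the calibration is good to about 2 mm. A picture is of the moment at which its call begins: read the wrist's pose just before it. get_calibration takes no time and is no camera call; for the wrist camera it gives the pose at the moment of the call.
- env.job_done(): hands the job in; it is judged then, once.
The state is a dict: "t": time; "joints": joint angles; "qvel": joint speeds; "tau": joint torques, N m; "eef_pos": TCP position; "tcp_rot": TCP orientation; "ft_force": force on the tool from outside, world axes, zero at the start; "moment": the same for the moment, N m; "opening": opening from 0.0 (shut) to 1.0 (fully open); "grip_force": force on a finger pad.
Only numpy, scipy, OpenCV 4.12 (cv2) and the standard library are available. Lean on these libraries where they do the work, as an engineer would, in place of code of your own. Each camera call takes 0.05 s, during which the arm holds its last target. There are 200 camera calls.

TASK

The white component reel is locked in the blue bracket on the repair bench. Flip the bracket's red cam lever over to fully open, then take hold of the reel, draw its axle forward along the slots, lower it out through their open lower ends and set it gently home in the notches of the empty grey stand before letting go. Leave the lever open for the next reel, and do not disturb the blue reel on the other stand, the multimeter, the dispenser bottle or the board holder.

Things in the scene. Friction and masses are not known exactly. Their poses are not given: they have to be found in the camera images.
- hanger: fixed reel bracket. Origin on the bench below the seated axle; front = its -x side, y along the axle. Foot plate x -73 to 152 mm, y +-70, 10 high, 46 mm below the seated reel's rim; column x 115 to 149, y +-36, 181 high, behind the reel. Two blue fork arms, plates at y 30 to 36 and -30 to -36, heights 128 to 175, run forward from it to x -46. Nothing stands above the reel.
- axle_seat (a point): where the axle's centre lies when seated: bracket x 0, height 145 mm. Axes as hanger. Both arms have the same hooked slot: ledge under the axle, top at 140 mm, x -16 to 6; rear wall at x 6; a 1.5 mm lip on the ledge at x -16 to -8; roof at 157 mm.
- slot_mouth (a point): middle of the slots' open lower ends: bracket x -26, y 0, height 145 mm. The mouth, open downwards, runs from x -36 to -16; in front of it a nose, x -46 to -36, reaches down to 128 mm, as does the ledge. Way out: lift 2 to 6 mm, 26 mm forward (bracket -x), sink about 30 mm, forward 30 mm under the noses, then free to rise.
- lever_pivot (a point): point on the cam lever's hinge axis (parallel to the bracket's y), at bracket x -14, y 60, height 169 mm: abreast of the middle of the lever's handle.
- lever_grip (a point): on the middle of the red handle, 75 mm from lever_pivot; moves with the lever. The handle is a bar 14 mm thick (bracket y 53 to 67 mm) and 18 mm deep, red from 36 to 102 mm from the pivot; 46 mm of free space between it and the reel.
- cam_lever (a joint): angle of the cam lever, rad. 0 = shut: the handle points forward (bracket -x), rising 0.09 rad, and its steel cam nose blocks the axle's end. As it grows the handle swings up and over to the back; at 2.45 (the stop) it is fully open, pointing back and 0.6 rad upward. Stiff by friction (0.16 N m, about 2 N at the handle), stays where left. Counts as open from 2.1. Starts at 0 to 0.2.
- reel: white loose reel fixed on its steel axle, 0.2 to 0.4 kg. Origin: centre; y = axle. Disc 178 mm in diameter, 14 mm wide over its flanges: the rim can be pinched from above. Black tape between the flanges out to radius 60 mm. Axle 10 mm thick, y -50 to 50; collars 18 mm thick out to y +-25, with 5 mm free inside each fork arm and 6 mm inside each stand cheek. Its x and z may point anywhere.
- stand_free: fixed empty stand, grey cheeks on an aluminium base 110 x 112 x 6 mm. Origin: underside centre; the axle is to lie along its y, either way round. Cheeks at y 31 to 37 and -31 to -37, 44 mm wide, each with an open-topped notch 12 mm wide at x 0, floor at 95 mm height, flaring to about 40 mm wide at 123 mm. The seated reel's rim hangs 5 mm above the base.
- notch_seat (a point): where the axle's centre lies when home in the empty stand: 100 mm above the stand's origin. Axes as stand_free.
- stand_busy: fixed stand of the same shape, with the blue reel on it.
- other_reel: loose blue reel of the same size lying with its axle in stand_busy, top at about 189 mm. Leave alone. Origin: its centre; y = the axle.
- multimeter: loose orange multimeter, 88 x 185 x 47 mm, long along its y. Origin: underside centre. Leave alone.
- dispenser: loose amber glass dispenser bottle with steel pump, 62 mm diameter, 132 mm tall. Origin: underside centre. Leave alone.
- board_holder: loose blue board holder with a green circuit board, 70 x 150 x 38 mm, long along its y. Origin: underside centre. Leave alone.
Mind the look-alikes: they are no part of the job. There is more than one size of the reel; the job needs the smaller.

How it is judged:
By the outcome, as a careful person would: the job done as asked, in the order asked, and still so for the second after the job is handed in, with the robot touching nothing.
It also fails if it takes over 72 s, if anything falls off the work surface, if the arm or the gripper's body presses on something with over 40 N, if the wrist force passes 120 N, or if a joint passes its speed limit or range.

## Working session

There is one attempt and no reset: what is moved stays moved. The work goes in short steps, Python scripts to look and compute and a tool call to move; the robot and the scene stay as the last step left them, time stands still between calls to the robot, and variables do not carry over. Pictures are saved under pics/ and viewed, at most 10 in all, crops included, and the job is handed in when it is done.

Besides the shell and the picture viewer there is one more tool, called after "Request:" as name(argument=value, ...), one argument or row to a line, values as JSON. step_arm: Moves the arm, as the interface text tells. Its arguments: {"type":"object","properties":{"plan":{"type":"array"}},"required":["plan"]}

```bash
mkdir -p pics; cat > h.py <<'E'
from cell import env
import numpy as np, cv2
def snap(n,f): 
    im=env.read_camera(n); cv2.imwrite('pics/'+f,im); return im
def ray(n,px,C=None):
    C=C or env.get_calibration(n); K=np.array(C['K']);E=np.array(C['extrinsics'])
    u=np.linalg.solve(K,[px[0],px[1],1.]); d=np.array([u[0],-u[1],-u[2]])
    R=E[:3,:3]; o=-R.T@E[:3,3]; d=R.T@d; return o,d/np.linalg.norm(d)
def onz(n,px,z):
    o,d=ray(n,px); return o+d*(z-o[2])/d[2]
def tri(n1,p1,n2,p2):
    o1,d1=ray(n1,p1);o2,d2=ray(n2,p2)
    A=np.c_[d1,-d2]; s=np.linalg.lstsq(A,o2-o1,rcond=None)[0]
    a=o1+s[0]*d1;b=o2+s[1]*d2; return (a+b)/2,np.linalg.norm(a-b)
def proj(n,P):
    C=env.get_calibration(n);K=np.array(C['K']);E=np.array(C['extrinsics'])
    p=E[:3,:3]@np.array(P,float)+E[:3,3]; q=K@[p[0],-p[1],-p[2]]; return q[:2]/q[2]
E
python3 - <<'E'
from h import *
a=snap('top','top0.png');b=snap('side','side0.png')
for n in('top','side'):
    C=env.get_calibration(n);print(n,C.keys(),np.round(C['K'],1).tolist(),np.round(C['extrinsics'],3).tolist())
print(env.state(),env.tcp_to_grasp)
E
```

```text
top dict_keys(['K', 'extrinsics']) [[507.9, 0.0, 318.9], [0.0, 507.9, 202.6], [0.0, 0.0, 1.0]] [[-0.006, -1.0, -0.014, -171.379], [0.989, -0.008, 0.147, -512.616], [-0.147, -0.013, 0.989, -1657.729], [0.0, 0.0, 0.0, 1.0]]
side dict_keys(['K', 'extrinsics']) [[375.1, 0.0, 315.3], [0.0, 375.1, 196.5], [0.0, 0.0, 1.0]] [[0.762, -0.647, 0.002, -490.107], [0.384, 0.454, 0.804, -200.065], [-0.521, -0.612, 0.595, -1211.113], [0.0, 0.0, 0.0, 1.0]]
{'t': 0.1, 'joints': array([ 1.04536665e+00,  4.91452815e-01,  1.55940812e+00, -2.63913916e-06,
        1.09169021e+00, -1.05626741e-01]), 'qvel': array([ 0.00023276, -0.00100117, -0.00279888, -0.00011729,  0.00088524,
       -0.00097925]), 'tau': array([ 3.09375151e-03, -6.13624549e+01, -2.58604825e+01,  6.93965773e-02,
        4.69425728e-02,  4.22875542e-05]), 'eef_pos': array([254.62055492, 570.53919159, 214.14229696]), 'tcp_rot': array([-3.14063926e+00, -9.87258441e-05,  2.72179089e+00]), 'ft_force': array([0.74862393, 0.1468537 , 0.12844757]), 'moment': array([-0.03015807, -0.00813897,  0.00812514]), 'grip_force': 0.0, 'opening': 0.9967692690837171} 18.8
```

View pics/top0.png

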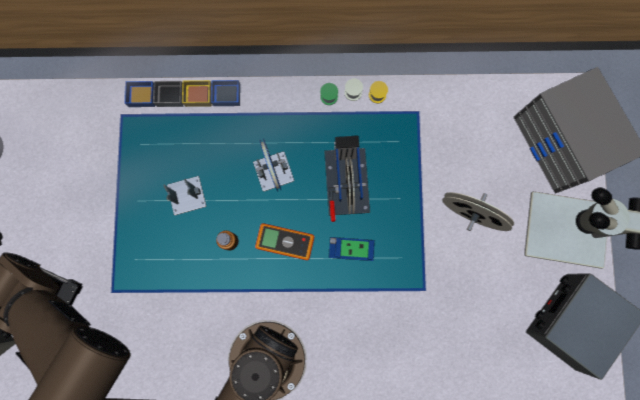

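View pics/side0.png

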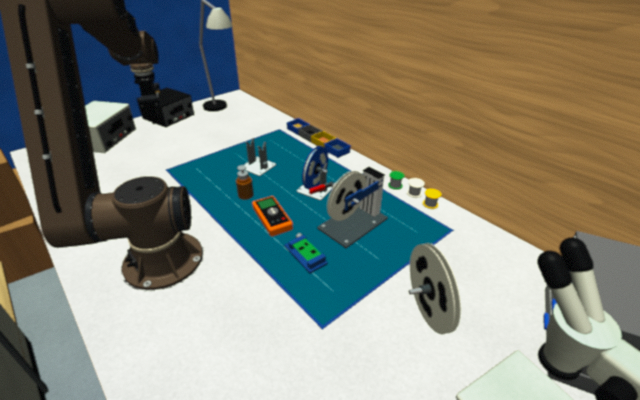

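The reel I want could be confused with three others:
- White reel in the blue bracket: top (347,182). This is the one.
- Blue reel on its stand: top (270,165).
- Large loose reel: top (478,212). It is oversized.
- Small coloured spools at the back: top (330–378,92).

The empty stand is at top (185,195) and the red lever at (332,210).

```bash
python3 - <<'E'
from h import *
a=cv2.imread('pics/top0.png'); c=cv2.resize(a[125:265,155:385],None,fx=3.4,fy=3.4,interpolation=cv2.INTER_CUBIC);cv2.imwrite('pics/crop1.png',c)
print(proj('top',[0,0,0]))
hsv=cv2.cvtColor(a,cv2.COLOR_BGR2HSV)
m=((hsv[...,0]<6)|(hsv[...,0]>174))&(hsv[...,1]>170)&(hsv[...,2]>90); m[:, :320]=0;m[:,345:]=0;m[:190]=0;m[230:]=0
y,x=np.nonzero(m);print('red',len(x),x.mean(),y.mean(),x.min(),x.max(),y.min(),y.max())
for n,p,z in[('foot',(347,182),10),('stand',(185,195),6),('meter',(285,241),47),('disp',(226,240),132),('board',(352,249),38),('busy',(273,172),6),('red',(332,210),175)]:
    print(n,onz('top',p,z).round())
E
```

```text
[266.37624071 359.64269141]
red 83 332.04819277108436 210.25301204819277 330 334 201 220
foot [ 585. -271.   10.]
stand [546. 283.   6.]
meter [383. -63.  47.]
disp [382. 114. 132.]
board [ 356. -283.   38.]
busy [623. -18.   6.]
red [ 468. -217.  175.]
```

View pics/crop1.png

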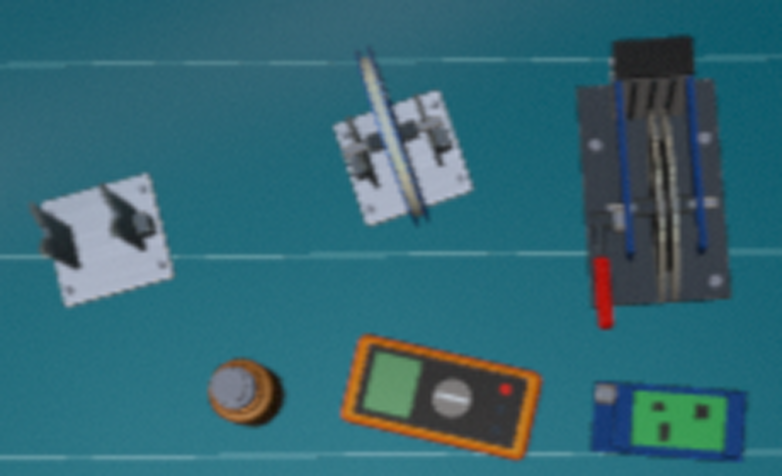

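The crop confirms it. The white reel sits between the blue arms at crop (665,200) and the red handle is at (603,292). The empty stand's base has corners at (148,174), (173,276) and (66,306), and the blue reel is on the other stand.

```bash
python3 - <<'E'
from h import *
f=lambda c:(155+c[0]/3.4-.35,125+c[1]/3.4-.35)
P=[onz('top',f(c),10)[:2] for c in[(577,88),(714,80),(729,297),(592,305)]]
P=np.array(P);print('foot',P.round());ex=(P[0]+P[1]-P[2]-P[3])/2;print('len',np.linalg.norm(ex),'yaw',np.arctan2(ex[1],ex[0]));ex/=np.linalg.norm(ex)
o=P.mean(0)-39.5*ex; print('hanger',o)
ey=np.array([-ex[1],ex[0]]);pv=o-14*ex+60*ey;print('pivot',pv,'grip phi.19',pv-75*np.cos(.19)*ex)
print('red ends',[onz('top',f(c),z)[:2].round() for c,z in[((601,258),176),((605,328),188)]])
S=np.array([onz('top',f(c),6)[:2] for c in[(148,174),(173,276),(66,306)]]);e=S[0]-S[1];e2=S[2]-S[1]
print('stand',(S[0]+S[2])/2,np.linalg.norm(e),np.linalg.norm(e2),'yaw',np.arctan2(e[1],e[0]),np.arctan2(-e2[0],e2[1]))
C=env.get_calibration('wrist');s=env.state();E=np.array(C['extrinsics']);cam=-E[:3,:3].T@E[:3,3];print('cam',cam,'look',-E[2,:3],'right',E[0,:3],C['K'])
E
```

```text
foot [[ 696. -195.]
 [ 703. -333.]
 [ 482. -344.]
 [ 475. -208.]]
len 221.69941371102004 yaw 0.053740293614435865
hanger [ 549.61967485 -271.97497811]
pivot [ 532.4170203  -212.81359986] grip phi.19 [ 458.87302884 -216.7696847 ]
red ends [array([ 497., -215.]), array([ 432., -218.])]
stand [545.37147634 278.7144451 ] 108.0502997547045 110.48738889866998 yaw 0.2634229201374236 0.2696586974041223
cam [193.41132407 597.7810533  385.233649  ] look [ 0.21817437 -0.09818353 -0.97095826] right [ 0.40664846  0.91358416 -0.00100791] [[325.76848931   0.         321.68261163]
 [  0.         325.76848931 201.45357689]
 [  0.           0.           1.        ]]
```

Request:
step_arm(
  plan=[
    [[0,0,-40,0,1],[-40,-20,-70,-7,1],[-80,-38,-90,-14,1],[-120,-57,-110,-21,1],[-158,-76,-116,-27,1],[-196,-95,-116,-27,1],[-233,-112,-116,-27,1],[-270,-130,-116,-27,1]],
  ],
)

```text
t: 0.77
eef_pos: [432.8, 359.6, 330.7]
tcp_rot: [3.141, 0.001, -3.09]
ft_force: [0.6, 0.3, -0.1]
opening: 1.002
grip_force: 0.0
```

```bash
python3 - <<'E'
from h import *
s=env.state();print(s['t'],s['eef_pos'],s['tcp_rot'],s['joints'])
a=snap('wrist','w1.png');C=env.get_calibration('wrist');import pickle;pickle.dump(C,open('w1.pkl','wb'))
E
```

```text
0.7667 [432.84984728 359.57841787 330.68835368] [ 3.14126719e+00  5.23524332e-04 -3.08977442e+00] [ 5.75807479e-01  3.03298016e-01  1.54530271e+00  2.06479883e-05
  1.29237581e+00 -1.04681283e+00]
```

View pics/w1.png

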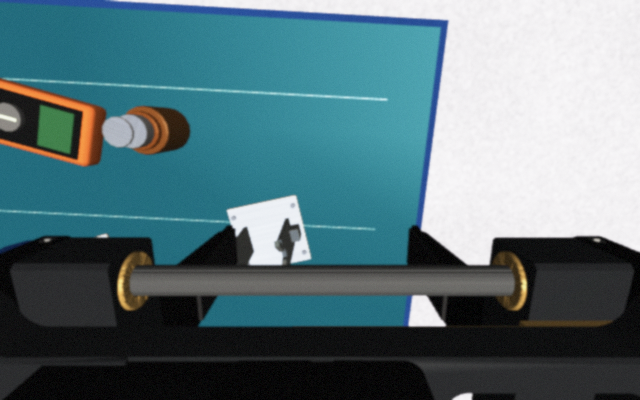

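The wrist view shows the empty stand's base with corners at (228,208), (295,196) and (310,259). The rest is hidden behind the gripper.

```bash
python3 - <<'E'
from h import *
a=cv2.imread('pics/w1.png');g=cv2.cvtColor(a,cv2.COLOR_BGR2GRAY)
h=cv2.cvtColor(a,cv2.COLOR_BGR2HSV)
p=np.array([[228,208],[295,196],[310,259]],np.float32).reshape(-1,1,2)
p=cv2.cornerSubPix(g,p,(5,5),(-1,-1),(3,50,.01)).reshape(-1,2);print(p)
S=np.array([onz('wrist',q,6)[:2] for q in p]);e=S[2]-S[1];e2=S[1]-S[0]
print(S.round(1));print('stand',(S[0]+S[2])/2,np.linalg.norm(e),np.linalg.norm(e2),'yaw',np.arctan2(e[1],e[0]),np.arctan2(-e2[0],e2[1]))
E
```

```text
[[226.14813 209.48528]
 [295.25494 194.76341]
 [310.45355 258.95584]]
[[513.  207.2]
 [483.8 315.4]
 [590.3 343.5]]
stand [551.67818014 275.35645548] 110.19643682841182 112.04818217839106 yaw 0.2578200308361338 0.2638902408969388
```

The arm was still moving during that picture, so I'll retake it at rest from a better spot.

Request:
step_arm(
  plan=[
    [[-35,-20,0,0,1],[-70,-40,0,0,1],[-70,-40,0,0,1],[-70,-40,0,0,1],[-70,-40,0,0,1]],
  ],
)

```text
t: 1.23
eef_pos: [503.6, 324.9, 329.8]
tcp_rot: [-3.141, -0.001, -3.091]
ft_force: [-0.6, -0.8, -1.4]
opening: 1.0
grip_force: 0.0
```

```bash
cat >> h.py <<'E'
def corners(im,pts,w=5):
    g=cv2.cvtColor(im,cv2.COLOR_BGR2GRAY)
    return cv2.cornerSubPix(g,np.array(pts,np.float32).reshape(-1,1,2),(w,w),(-1,-1),(3,50,.01)).reshape(-1,2)
E
python3 - <<'E'
from h import *
s=env.state();print(s['t'],s['eef_pos'],np.abs(s['qvel']).max())
a=snap('wrist','w2.png');print(env.state()['eef_pos'])
Y,p0=0.262,[546,279]
R=np.array([[np.cos(Y),-np.sin(Y)],[np.sin(Y),np.cos(Y)]])
for c in[(-55,-56),(-55,56),(55,56),(55,-56)]: print(proj('wrist',[*(R@c+p0),6]))
E
```

```text
1.2333 [503.55947609 324.90646471 329.79399531] 0.024892810418750425
[503.16255828 325.3293105  330.07861698]
[246.49746491 165.38321644]
[318.34918804 149.99537997]
[332.91316103 218.44766873]
[264.44034924 232.34983451]
```

View pics/w2.png

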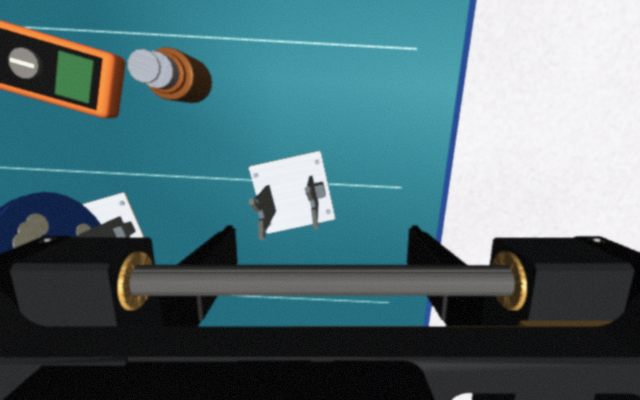

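At rest the base corners are at (249,166), (321,152) and (334,219), within 3 px of the prediction from the top view.

```bash
python3 - <<'E'
from h import *
a=cv2.imread('pics/w2.png')
p=corners(a,[[249,166],[321,152],[334,219]],4);print(p)
S=np.array([onz('wrist',q,6)[:2] for q in p]);e=S[2]-S[1];e2=S[1]-S[0]
print('stand',(S[0]+S[2])/2,np.linalg.norm(e),np.linalg.norm(e2),'yaw',np.arctan2(e[1],e[0]),np.arctan2(-e2[0],e2[1]))
s=env.state();print(s['eef_pos'],s['tcp_rot'])
E
```

```text
[[248.03703 167.00658]
 [319.4289  150.74388]
 [334.45084 218.66737]]
stand [547.29820654 281.39912551] 109.43483298480034 111.71831960983359 yaw 0.2707321668923021 0.2750381470206594
[503.16255828 325.3293105  330.07861698] [ 3.14157966e+00 -6.77125877e-04 -3.08968172e+00]
```

Request:
step_arm(
  plan=[
    [[6,-40,0,0,1],[12,-80,0,0,1],[18,-120,0,0,1],[24,-160,0,0,1],[30,-200,0,0,1],[36,-240,0,0,1],[43,-280,0,0,1],[49,-320,0,0,1]],
  ],
)

```text
t: 1.95
eef_pos: [470.2, 2.3, 330.7]
tcp_rot: [3.142, 0.001, -3.088]
ft_force: [0.3, 0.9, -0.8]
opening: 1.002
grip_force: 0.0
```

Request:
step_arm(
  plan=[
    [[7,-40,0,0,0.2],[14,-80,0,0,0.2],[21,-120,0,0,0.2],[28,-160,0,0,0.2],[35,-200,0,0,0.2],[43,-241,0,0,0.2],[43,-241,0,0,0.2],[43,-241,0,0,0.2]],
  ],
)

```text
t: 2.62
eef_pos: [440.5, -240.6, 330.1]
tcp_rot: [3.141, -0.0, -3.092]
ft_force: [0.5, -0.1, 0.0]
opening: 0.607
grip_force: 0.0
```

Request:
step_arm(
  plan=[
    [[0,0,0,0,0.2],[0,0,0,0,0.2]],
  ],
)

```text
t: 2.78
eef_pos: [441.2, -238.4, 330.5]
tcp_rot: [3.141, 0.0, -3.088]
ft_force: [-0.2, 0.8, -0.0]
opening: 0.602
grip_force: 0.0
```

```bash
python3 - <<'E'
from h import *
s=env.state();print(s['t'],s['eef_pos'],s['tcp_rot'],s['opening'],np.abs(s['qvel']).max(),s['joints'])
a=snap('wrist','w3.png')
E
```

```text
2.7833 [ 441.15125921 -238.4216194   330.46896095] [ 3.14144113e+00  3.33880838e-04 -3.08819008e+00] 0.601813070480579 0.005209952193695488 [-6.27461675e-01  2.05678888e-01  1.68139732e+00  3.45038571e-04
  1.25435240e+00 -2.25176795e+00]
```

View pics/w3.png

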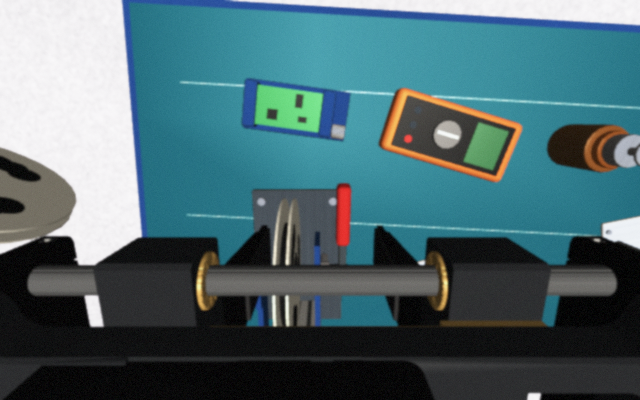

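The wrist view shows the red handle from its tip at (344,184) down to (343,245). The foot plate's front-left corner is at (252,190) and the reel rim runs along (287,200–320), clear of the handle.

```bash
python3 - <<'E'
from h import *
a=cv2.imread('pics/w3.png');h=cv2.cvtColor(a,cv2.COLOR_BGR2HSV)
m=(((h[...,0]<6)|(h[...,0]>174))&(h[...,1]>150)&(h[...,2]>70)).astype(np.uint8);m[:,:325]=0;m[:,365:]=0;m[:175]=0;m[255:]=0
for v in(190,200,210,220,230,240):
    x=np.nonzero(m[v])[0];print(v,x.min(),x.max())
y,x=np.nonzero(m);print('rows',y.min(),y.max())
c=corners(a,[[252,190]],4)[0];print('corner',c,onz('wrist',c,10))
# predicted
Y=.0537;ex=np.array([np.cos(Y),np.sin(Y)]);ey=np.array([-ex[1],ex[0]]);o=np.array([549.6,-272])
print('pred corner',o-73*ex-70*ey, 'pred px',proj('wrist',[*(o-73*ex-70*ey),10]))
pv=o-14*ex+60*ey
for th in(0,.1,.2):
    f=th+.09
    for r in(36,102): print(th,r,[proj('wrist',[*(pv-(r*np.cos(f))*ex+s*7*ey+0*ex),169+r*np.sin(f)+9]).round(1).tolist() for s in(-1,1)])
# rim near edges at axle height rows
for z in(145,):
    print('reel front rim px pred',proj('wrist',[*(o-89*ex),145]),'top',proj('wrist',[*o,234]))
E
```

```text
190 337 350
200 338 349
210 337 349
220 337 349
230 336 348
240 336 348
rows 184 245
corner [252.08952 188.66225] [ 480.98638012 -343.6685731    10.        ]
pred corner [ 480.46242302 -345.81731131] pred px [250.69270432 188.25409168]
0 36 [[334.8, 242.9], [348.2, 242.9]]
0 102 [[335.7, 182.0], [350.0, 182.0]]
0.1 36 [[334.9, 244.6], [348.4, 244.6]]
0.1 102 [[336.2, 185.4], [350.9, 185.4]]
0.2 36 [[335.0, 246.6], [348.7, 246.6]]
0.2 102 [[336.6, 190.0], [351.8, 190.1]]
reel front rim px pred [286.7926879  198.41813488] top [279.14951265 314.22143022]
```

Request:
step_arm(
  plan=[
    [[-19,22,20,0,-0.1],[-19,22,55,0,-0.1],[-19,22,90,0,-0.1],[-19,22,120,0,-0.1],[-19,22,145,0,-0.1],[-19,22,163,0,-0.1],[-19,22,169,0,-0.1],[-19,22,169,0,-0.1]],
  ],
)

```text
t: 3.5
eef_pos: [458.7, -215.9, 160.4]
tcp_rot: [3.14, -0.002, -3.089]
ft_force: [-0.1, -0.7, 0.1]
opening: 0.449
grip_force: 0.0
```

Request:
step_arm(
  plan=[
    [[0,0,0,0,-1],[0,0,0,0,-1],[0,0,0,0,-1],[0,0,0,0,-1],[0,0,0,0,-1],[0,0,0,0,-1]],
  ],
)

```text
t: 4.0
eef_pos: [458.8, -216.1, 161.6]
tcp_rot: [3.14, 0.0, -3.09]
ft_force: [0.8, 8.4, 3.2]
opening: 0.149
grip_force: 30.0
```

Request:
step_arm(
  plan=[
    [[-2.5,1,-11,0,-1],[-6.7,1,-21.4,0,-1],[-12.4,1,-31,0,-1],[-19.4,1,-40,0,-1],[-27.7,1,-47.5,0,-1],[-37,1,-53.7,0,-1],[-47.2,1,-58.6,0,-1],[-57.9,1,-61.8,0,-1]],
  ],
)

```text
t: 4.67
eef_pos: [515.0, -212.8, 222.6]
tcp_rot: [3.14, -0.005, -3.09]
ft_force: [-8.1, -1.1, -3.9]
opening: 0.143
grip_force: 30.0
```

Request:
step_arm(
  plan=[
    [[-11,0,-1.6,0,-1],[-22.4,0,-1.5,0,-1],[-33.5,0,0.2,0,-1],[-44.2,0,3.6,0,-1],[-54.3,0,8.6,0,-1],[-63.5,0,15,0,-1],[-71.7,0,22.8,0,-1],[-78,0,30.5,0,-1]],
  ],
)

```text
t: 5.33
eef_pos: [595.2, -209.1, 191.4]
tcp_rot: [3.141, -0.0, -3.09]
ft_force: [-0.2, 0.1, 0.3]
opening: 0.009
grip_force: 0.0
```

Request:
step_arm(
  plan=[
    [[0,0,0,0,-1],[0,0,0,0,-1]],
  ],
)

```text
t: 5.5
eef_pos: [594.3, -209.0, 191.6]
tcp_rot: [3.141, -0.001, -3.09]
ft_force: [0.4, 0.4, -0.3]
opening: 0.006
grip_force: 0.0
```

The handle slipped out of the grip. I'll raise the tool and locate the red handle by its colour mask.

Request:
step_arm(
  plan=[
    [[0,0,-40,0,-1],[0,0,-80,0,-1],[40,0,-100,0,-1],[80,0,-110,0,-1],[120,0,-110,0,-1],[150,0,-110,0,-1],[150,0,-110,0,-1],[150,0,-110,0,-1]],
  ],
)

```text
t: 6.17
eef_pos: [443.5, -217.1, 303.8]
tcp_rot: [-3.14, 0.002, -3.092]
ft_force: [0.7, 0.2, 0.2]
opening: 0.005
grip_force: 0.0
```

```bash
cat >> h.py <<'E'
Y=.0537;ex=np.array([np.cos(Y),np.sin(Y)]);ey=np.array([-ex[1],ex[0]]);O=np.array([550,-270.5]);PV=O-14*ex+60*ey
def lever(phi,r,s=0,t=0): # s: half width side, t: offset perpendicular to the bar
    return [*(PV-(r*np.cos(phi))*ex+s*ey+t*np.sin(phi)*ex),169+r*np.sin(phi)+t*np.cos(phi)]
E
python3 - <<'E'
from h import *
s=env.state();print(s['eef_pos'])
for n in('wrist','top','side'):
    a=snap(n,'L_%s.png'%n);h=cv2.cvtColor(a,cv2.COLOR_BGR2HSV)
    m=(((h[...,0]<6)|(h[...,0]>174))&(h[...,1]>150)&(h[...,2]>70)).astype(np.uint8)
    N,l,st,c=cv2.connectedComponentsWithStats(m)
    print(n,[(st[i].tolist(),c[i].round(1).tolist()) for i in range(1,N) if st[i][4]>12])
    print([(p,proj(n,lever(p,36)).round().tolist(),proj(n,lever(p,102)).round().tolist()) for p in(.6,1.,1.35,1.6,1.9,2.2,2.54)])
E
```

```text
[ 443.5306868  -217.08132539  303.75207273]
wrist [([393, 132, 9, 9, 55], [397.1, 136.1])]
[(0.6, [323.0, 258.0], [323.0, 214.0]), (1.0, [323.0, 273.0], [323.0, 263.0]), (1.35, [323.0, 287.0], [324.0, 314.0]), (1.6, [323.0, 297.0], [324.0, 347.0]), (1.9, [323.0, 306.0], [324.0, 376.0]), (2.2, [323.0, 312.0], [324.0, 391.0]), (2.54, [323.0, 314.0], [323.0, 391.0])]
top []
[(0.6, [331.0, 198.0], [332.0, 214.0]), (1.0, [331.0, 194.0], [331.0, 203.0]), (1.35, [330.0, 190.0], [331.0, 191.0]), (1.6, [330.0, 187.0], [330.0, 182.0]), (1.9, [330.0, 184.0], [330.0, 172.0]), (2.2, [330.0, 181.0], [329.0, 164.0]), (2.54, [329.0, 179.0], [328.0, 158.0])]
side [([330, 158, 5, 18, 70], [331.6, 166.3]), ([281, 216, 5, 4, 13], [282.9, 217.9])]
[(0.6, [325.0, 182.0], [313.0, 179.0]), (1.0, [327.0, 178.0], [319.0, 168.0]), (1.35, [330.0, 175.0], [327.0, 160.0]), (1.6, [332.0, 174.0], [333.0, 157.0]), (1.9, [334.0, 174.0], [339.0, 155.0]), (2.2, [336.0, 174.0], [344.0, 156.0]), (2.54, [337.0, 175.0], [349.0, 160.0])]
```

The side view puts the handle near vertical (330–334, 158–175), about 1.4 rad open. I'll push it the rest of the way with the closed fingers from the front.

Request:
step_arm(
  plan=[
    [[-20,1,30,0,-1],[-39,1,63,0,-1],[-56,1,63,0,-1],[-71,1,60,0,-1],[-79,1,60,0,-1],[-86,1,60,0,-1],[-94,1,61,0,-1],[-101,1,63,0,-1]],
  ],
)

```text
t: 6.98
eef_pos: [545.9, -210.5, 239.5]
tcp_rot: [3.141, -0.0, -3.09]
ft_force: [-3.0, 0.9, -1.6]
opening: 0.002
grip_force: 1.0
```

Request:
step_arm(
  plan=[
    [[-7,0,3,0,-1],[-14,0,6,0,-1],[-20,0,10,0,-1],[-26,0,15,0,-1],[-29,0,17.5,0,-1],[-32,0,20,0,-1],[-32,0,20,0,-1]],
  ],
)

```text
t: 7.57
eef_pos: [577.8, -209.0, 218.9]
tcp_rot: [3.141, -0.0, -3.09]
ft_force: [0.6, -0.0, -0.5]
opening: 0.003
grip_force: 0.0
```

```bash
python3 - <<'E'
from h import *
s=env.state();print(s['t'],s['eef_pos'])
for n in('side',):
    a=snap(n,'M_%s.png'%n);h=cv2.cvtColor(a,cv2.COLOR_BGR2HSV)
    m=(((h[...,0]<6)|(h[...,0]>174))&(h[...,1]>150)&(h[...,2]>70)).astype(np.uint8)
    N,l,st,c=cv2.connectedComponentsWithStats(m)
    print(n,[(st[i].tolist(),c[i].round(1).tolist()) for i in range(1,N) if st[i][4]>5])
E
```

```text
7.5667 [ 577.78993474 -209.00766848  218.92220223]
side [([337, 160, 12, 16, 78], [342.6, 167.6]), ([281, 217, 5, 3, 12], [282.8, 218.1])]
```

The handle now spans (337–348, 160–175) in the side view, which matches about 2.45 rad, fully open. Next I'll go over the reel.

Request:
step_arm(
  plan=[
    [[0,0,-40,0,-1],[5,-10,-75,0,0.05],[20,-40,-75,0,0.05],[31,-60,-70,0,0.05],[31,-60,-70,0,0.05],[31,-60,-70,0,0.05],[31,-60,-70,0,0.05],[31,-60,-70,0,0.05]],
  ],
)

```text
t: 8.28
eef_pos: [549.9, -269.9, 289.6]
tcp_rot: [3.141, 0.0, -3.09]
ft_force: [0.2, 0.5, 0.8]
opening: 0.435
grip_force: 0.0
```

```bash
python3 - <<'E'
from h import *
s=env.state();print(s['t'],s['eef_pos'],s['tcp_rot'],s['opening'])
d=s['eef_pos'][:2]-O;print('bracket xy',d@ex,d@ey)
a=snap('wrist','w5.png');cv2.imwrite('pics/w5c.png',cv2.resize(a[120:400,160:480],None,fx=2,fy=2))
for P in([-89,0,145],[-89,7,145],[-60,0,145+65],[-60,7,210],[-60,-7,210]): print(P,proj('wrist',[*(O+P[0]*ex+P[1]*ey),P[2]]))
E
```

```text
8.2833 [ 549.87143997 -269.87468676  289.60978084] [ 3.14145643e+00  2.87570532e-04 -3.08955919e+00] 0.4351867582884838
bracket xy -0.09481152359122672 0.6313122104277736
[-89, 0, 145] [320.96414802  96.75612474]
[-89, 7, 145] [328.53380941  96.75336838]
[-60, 0, 210] [320.81393979 130.88374136]
[-60, 7, 210] [330.11814839 130.88042378]
[-60, -7, 210] [311.50976957 130.88705892]
```

View pics/w5c.png

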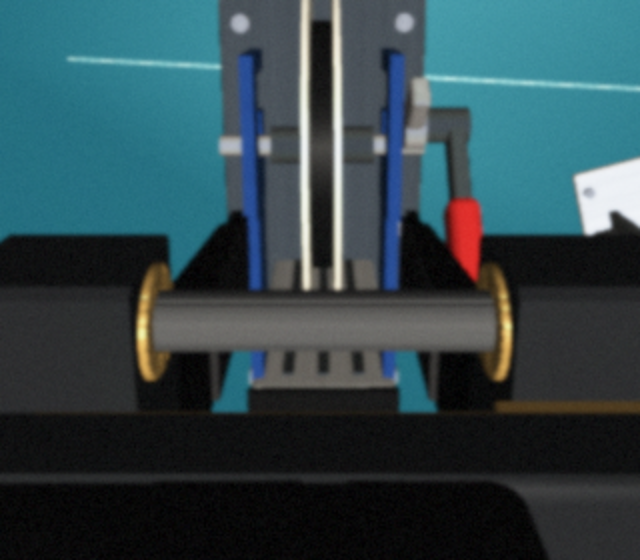

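The lever is swung back, with the red handle at crop (465,235). The reel rim at crop (321,150) is centred between the fingers, so I'll descend and pinch it.

Request:
step_arm(
  plan=[
    [[0,-0.5,30,0,0.05],[0,-0.5,55,0,0.05],[0,-0.5,75,0,0.05],[0,-0.5,86,0,0.05],[0,-0.5,86,0,0.05],[0,-0.5,86,0,0.05]],
  ],
)

```text
t: 8.83
eef_pos: [550.0, -270.8, 203.9]
tcp_rot: [3.141, 0.0, -3.09]
ft_force: [0.4, -0.9, -0.0]
opening: 0.528
grip_force: 0.0
```

Request:
step_arm(
  plan=[
    [[0,0,0,0,-1],[0,0,0,0,-1],[0,0,0,0,-1],[0,0,0,0,-1],[0,0,0,0,-1],[0,0,0,0,-1],[0,0,0,0,-1],[0,0,0,0,-1]],
  ],
)

```text
t: 9.5
eef_pos: [549.6, -271.1, 203.7]
tcp_rot: [-3.142, 0.0, -3.09]
ft_force: [-0.9, 0.8, 1.4]
opening: 0.141
grip_force: 30.0
```

Request:
step_arm(
  plan=[
    [[0,0,-2,0,-1],[0,0,-4,0,-1],[0,0,-4.5,0,-1],[0,0,-4.5,0,-1],[0,0,-4.5,0,-1]],
  ],
)

```text
t: 9.92
eef_pos: [549.5, -271.0, 207.9]
tcp_rot: [3.141, -0.0, -3.09]
ft_force: [-0.3, 0.9, -3.9]
opening: 0.147
grip_force: 30.0
```

Request:
step_arm(
  plan=[
    [[4,0,0,0,-1],[9,0,0,0,-1],[14,0,0,0,-1],[19,0,0,0,-1],[23,0,0,0,-1],[26,0,0,0,-1],[26,0,0,0,-1],[26,0,0,0,-1]],
  ],
)

```text
t: 10.58
eef_pos: [523.5, -272.5, 208.2]
tcp_rot: [-3.142, 0.0, -3.09]
ft_force: [-0.2, 0.2, -3.1]
opening: 0.144
grip_force: 30.0
```

Request:
step_arm(
  plan=[
    [[0,0,5,0,-1],[0,0,11,0,-1],[0,0,17,0,-1],[0,0,23,0,-1],[0,0,29,0,-1],[0,0,33,0,-1],[0,0,33,0,-1],[0,0,33,0,-1]],
  ],
)

```text
t: 11.25
eef_pos: [523.6, -272.3, 174.8]
tcp_rot: [3.141, -0.0, -3.09]
ft_force: [-0.0, -0.4, -3.6]
opening: 0.145
grip_force: 30.0
```

Request:
step_arm(
  plan=[
    [[6,0,0,0,-1],[14,0,0,0,-1],[22,0,0,0,-1],[29,0,0,0,-1],[36,0,0,0,-1],[36,0,0,0,-1],[36,0,0,0,-1]],
  ],
)

```text
t: 11.83
eef_pos: [487.4, -274.4, 175.4]
tcp_rot: [-3.141, 0.0, -3.091]
ft_force: [0.5, -0.2, -3.2]
opening: 0.143
grip_force: 30.0
```

The reel is free of the bracket and weighs about 3.4 N. I'll lift it high and carry it over to the empty stand.

Request:
step_arm(
  plan=[
    [[0,0,-12,0,-1],[0,0,-36,0,-1],[0,0,-64,0,-1],[0,0,-94,0,-1],[0,0,-124,0,-1],[0,0,-154,0,-1],[0,0,-178,0,-1],[0,0,-190,0,-1]],
  ],
)

```text
t: 12.5
eef_pos: [488.2, -274.4, 368.5]
tcp_rot: [-3.139, 0.004, -3.09]
ft_force: [-0.2, -0.5, -3.6]
opening: 0.143
grip_force: 30.0
```

Request:
step_arm(
  plan=[
    [[-2,12,0,0,-1],[-6,35,0,0,-1],[-11,65,0,0,-1],[-16,97,0,-1,-1],[-22,130,0,-2,-1],[-27,163,0,-3,-1],[-32,196,0,-4,-1],[-37,229,0,-5,-1]],
  ],
)

```text
t: 13.17
eef_pos: [512.4, -41.3, 364.2]
tcp_rot: [3.141, -0.001, -3.002]
ft_force: [0.8, -0.1, -3.7]
opening: 0.145
grip_force: 30.0
```

```bash
cat > go.py <<'E'
from h import *
s=env.state();p=s['eef_pos'];yw=s['tcp_rot'][2];S=np.array([547.3,281.2]);SY=.271
d=S-p[:2];tx=d@[np.cos(yw),np.sin(yw)];ty=d@[np.sin(yw),-np.cos(yw)]
print(s['t'],p.round(1),'tx %.1f ty %.1f turn %.2f'%(tx,ty,-np.degrees((SY+np.pi-yw+np.pi)%(2*np.pi)-np.pi)),s['ft_force'].round(1),'axle z~%.1f'%(p[2]-58.7))
E
python3 go.py
```

```text
13.1667 [512.4 -41.3 364.2] tx -79.5 ty 314.5 turn -7.53 [ 0.8 -0.1 -3.7] axle z~305.5
```

Request:
step_arm(
  plan=[
    [[-9,35,0,-1,-1],[-18,70,0,-2,-1],[-27,105,0,-3,-1],[-36,140,0,-4,-1],[-45,175,0,-5,-1],[-53,210,0,-6,-1],[-62,245,0,-7,-1],[-69,275,0,-7.5,-1]],
  ],
)

```text
t: 13.83
eef_pos: [542.4, 241.3, 363.9]
tcp_rot: [3.141, -0.001, -2.87]
ft_force: [0.7, 0.4, -3.4]
opening: 0.148
grip_force: 30.0
```

Request:
step_arm(
  plan=[
    [[-5,18,0,0,-1],[-9,32,0,0,-1],[-12,40,0,0,-1],[-12,40,0,0,-1],[-12,40,0,0,-1],[-12,40,0,0,-1],[-12,40,0,0,-1]],
  ],
)

```text
t: 14.42
eef_pos: [544.2, 278.9, 365.2]
tcp_rot: [-3.141, 0.0, -2.873]
ft_force: [0.1, -1.2, -3.4]
opening: 0.146
grip_force: 30.0
```

```bash
python3 go.py
```

```text
14.4167 [544.2 278.9 365.2] tx -3.6 ty 1.4 turn -0.15 [ 0.1 -1.2 -3.4] axle z~306.5
```

Request:
step_arm(
  plan=[
    [[-2,1,15,0,-1],[-3.5,1.5,45,0,-1],[-3.5,1.5,75,0,-1],[-3.5,1.5,105,0,-1],[-3.5,1.5,130,0,-1],[-3.5,1.5,148,0,-1],[-3.5,1.5,155,0,-1],[-3.5,1.5,155,0,-1]],
  ],
)

```text
t: 15.08
eef_pos: [546.8, 281.6, 208.9]
tcp_rot: [-3.141, -0.002, -2.873]
ft_force: [0.6, 0.3, -4.3]
opening: 0.146
grip_force: 30.0
```

Request:
step_arm(
  plan=[
    [[0,0,0,0,-1],[0,0,0,0,-1]],
  ],
)

```text
t: 15.25
eef_pos: [547.7, 282.4, 211.7]
tcp_rot: [3.141, 0.002, -2.872]
ft_force: [-0.1, -0.2, -3.7]
opening: 0.143
grip_force: 30.0
```

```bash
python3 go.py; python3 - <<'E'
from h import *
a=snap('wrist','w6.png');cv2.imwrite('pics/w6c.png',cv2.resize(a[0:270,140:500],None,fx=2.2,fy=2.2,interpolation=cv2.INTER_CUBIC))
p=env.state()['eef_pos'];SY=.271;e=np.array([np.cos(SY),np.sin(SY)]);f=np.array([-e[1],e[0]]);S=np.array([547.3,281.2])
for y in(-50,50): print('axle end px',((proj('wrist',[*(p[:2]+y*f),p[2]-58.7])-[140,0])*2.2).round())
for x in(-20,20):
  for y in(-34,34): print('cheek top',x,y,((proj('wrist',[*(S+x*e+y*f),123])-[140,0])*2.2).round())
for y in(-56,56): print('base near corner',((proj('wrist',[*(S-55*e+y*f),6])-[140,0])*2.2).round())
E
```

```text
15.25 [547.7 282.4 211.7] tx 0.7 ty -1.0 turn -0.10 [-0.1 -0.2 -3.7] axle z~153.0
axle end px [250. 473.]
axle end px [550. 473.]
cheek top -20 -34 [304. 396.]
cheek top -20 34 [489. 396.]
cheek top 20 -34 [308. 500.]
cheek top 20 34 [486. 500.]
base near corner [288. 289.]
base near corner [506. 288.]
```

View pics/w6c.png

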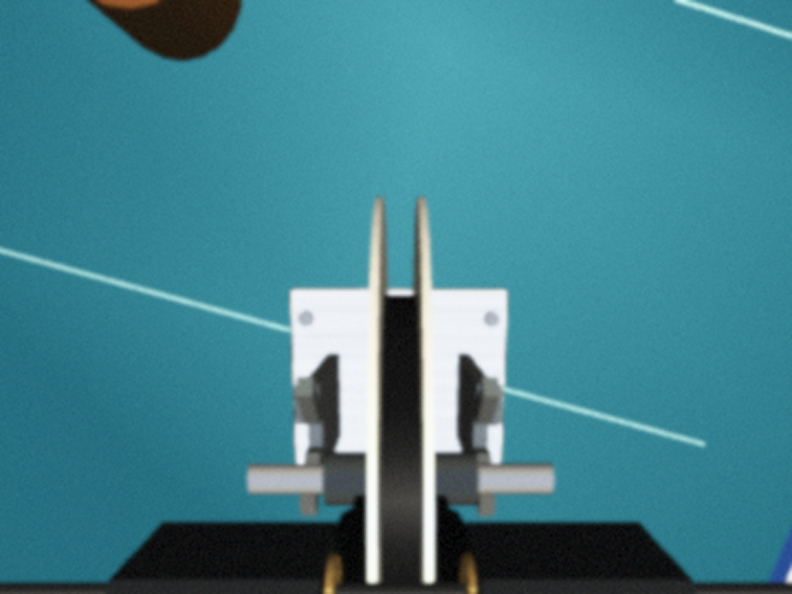

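Base corners at crop (291,290) and (507,290) and the cheek tips match the prediction. The axle (y≈479, ends at 248 and 553) is centred over both notches, at most 2 mm to the rear. I'll lower it gently.

Request:
step_arm(
  plan=[
    [[1.5,-0.5,8,0,-1],[1.5,-1,17,0,-1],[1.5,-1,26,0,-1],[1.5,-1,33,0,-1],[1.5,-1,39,0,-1],[1.5,-1,43,0,-1],[1.5,-1,45,0,-1],[1.5,-1,45,0,-1]],
  ],
)

```text
t: 15.97
eef_pos: [545.8, 281.0, 164.6]
tcp_rot: [3.142, -0.001, -2.872]
ft_force: [1.1, 0.0, -2.9]
opening: 0.145
grip_force: 30.0
```

Request:
step_arm(
  plan=[
    [[0,0,1,0,-1],[0,0,2,0,-1],[0,0,3,0,-1],[0,0,4,0,-1],[0,0,4,0,-1]],
  ],
)

```text
t: 16.38
eef_pos: [545.8, 281.0, 161.0]
tcp_rot: [3.142, 0.0, -2.872]
ft_force: [-0.2, 0.5, -3.2]
opening: 0.145
grip_force: 30.0
```

```bash
python3 go.py
```

```text
16.3833 [545.8 281.  161. ] tx -1.5 ty -0.3 turn -0.08 [-0.2  0.5 -3.2] axle z~102.3
```

Request:
step_arm(
  plan=[
    [[0,0,0.5,0,-1],[0,0,1,0,-1],[0,0,1.5,0,-1],[0,0,2,0,-1],[0,0,2,0,-1]],
  ],
)

```text
t: 16.8
eef_pos: [545.8, 281.0, 159.0]
tcp_rot: [3.142, -0.0, -2.872]
ft_force: [0.2, -0.3, -3.5]
opening: 0.143
grip_force: 30.0
```

Request:
step_arm(
  plan=[
    [[0,0,0.5,0,-1],[0,0,1,0,-1],[0,0,1,0,-1]],
  ],
)

```text
t: 17.05
eef_pos: [545.9, 281.1, 158.7]
tcp_rot: [3.141, 0.001, -2.872]
ft_force: [-2.6, -1.6, 3.3]
opening: 0.147
grip_force: 30.0
```

Contact came at the expected height, axle at about 100 mm, so the reel is home. I'll release and retreat upward.

Request:
step_arm(
  plan=[
    [[0,0,0,0,-0.5],[0,0,0,0,-0.3],[0,0,0,0,-0.1],[0,0,0,0,-0.1],[0,0,0,0,-0.1]],
  ],
)

```text
t: 17.47
eef_pos: [545.9, 281.1, 158.0]
tcp_rot: [3.142, 0.0, -2.872]
ft_force: [-0.3, 0.3, -0.3]
opening: 0.425
grip_force: 0.0
```

Request:
step_arm(
  plan=[
    [[0,0,-5,0,-0.1],[0,0,-15,0,-0.1],[0,0,-35,0,-0.1],[0,0,-65,0,-0.1],[0,0,-100,0,-0.1],[10,0,-130,0,-0.1],[10,0,-150,0,-0.1],[10,0,-150,0,-0.1]],
  ],
)

```text
t: 18.13
eef_pos: [536.9, 278.8, 314.0]
tcp_rot: [3.141, 0.008, -2.872]
ft_force: [0.6, 1.3, 0.0]
opening: 0.448
grip_force: 0.0
```

```bash
python3 - <<'E'
from h import *
s=env.state();print(s['t'],s['eef_pos'],s['ft_force'],s['opening'])
a=snap('wrist','w7.png');b=snap('side','s7.png')
A=cv2.resize(a[60:270,170:470],(600,420));B=cv2.resize(b[120:280,220:400],(450,400))
cv2.imwrite('pics/w7c.png',A)
cv2.imwrite('pics/s7c.png',B)
SY=.271;e=np.array([np.cos(SY),np.sin(SY)]);f=np.array([-e[1],e[0]]);S=np.array([547.3,281.2])
for y in(-50,50): print('axle end px',((proj('wrist',[*(S+y*f),100])-[170,60])*2).round())
h=cv2.cvtColor(b,cv2.COLOR_BGR2HSV);m=(((h[...,0]<6)|(h[...,0]>174))&(h[...,1]>150)&(h[...,2]>70)).astype(np.uint8)
N,l,st,c=cv2.connectedComponentsWithStats(m);print([st[i].tolist() for i in range(1,N) if st[i][4]>12])
E
```

```text
18.1333 [536.94732698 278.75907621 313.97429914] [0.60708792 1.33009313 0.0202493 ] 0.4481525901443746
axle end px [219. 258.]
axle end px [387. 257.]
[[337, 161, 12, 15, 70]]
```

View pics/w7c.png

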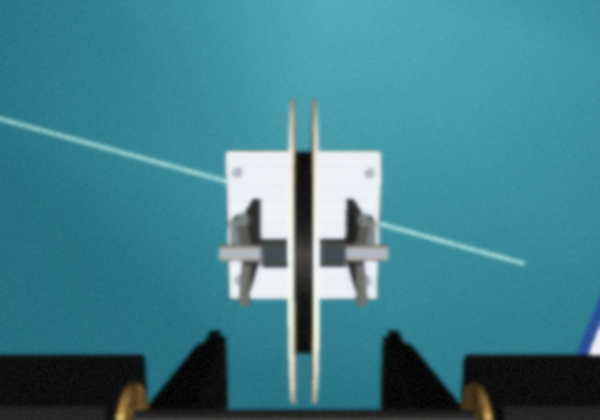

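The reel is home. Its axle ends are at crop (219,253) and (388,253), between both notch prongs and within about 3 px of the predicted seat. The lever is still open at side (337–348, 161–175), and the gripper is clear.

```bash
python3 -c "
from h import *
print(env.job_done())"
```

```text
the job is handed in; nothing more can be done
None
```

I handed the job in at about 18 s: the lever is fully open, the white reel sits in both notches of the empty stand, and the gripper is clear; the handle slipped once while opening, so I pushed it the rest of the way with closed fingers.

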